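# Refit the return spring of a lemon slicer

### The arm

A 6-joint arm with a two-finger parallel gripper is mounted at the origin on the work surface; the furniture and walls round the work are solid. World frame = base frame: x ahead of the robot, y to its left, z up, the work surface at z = 0. Lengths are in m, angles in rad, forces in N, time in s.
With the tool pointing down it reaches from about 0.275 to 0.825 m from the base axis. Payload 4.9 kg.
Tool frame: the origin (TCP) lies midway between the tips of the shut fingers; the grasp point (between the pads) lies 19 mm behind it (env.grasp_offset is the distance from the TCP to the grasp point, in m); z points along the fingers, y is the line along which they close (so a half turn about z gives the same grasp; the last joint's range is limited). The gripper opens to 85 mm and grips with 20 to 120 N. Pads are 22 mm wide; open, the fingers measure 114 mm over their backs; the gripper's body (76 mm by 85 mm) begins 54 mm behind the grasp point. The pads swing forward as they close: fully open they stand 13 mm farther back than shut.
Start: joints at [-1.347, 0.326, -0.193, 1.052, 0, 1.437], TCP at [0.193, -0.515, 0.231] pointing down, gripper open.
Joint ranges: [-2.65, 2.65], [-0.97, 1.79], [-1.3, 1.35], [-1.93, 2.1], [-1.47, 1.37], [-3.14, 3.14]. Speed limits (rad/s): [2.57, 2.57, 3.14, 3.14, 3.14, 3.14].

### API

Orientations are given as a unit quaternion [w, x, y, z].
In Python, from cell import observe, cams, env, finder gives the robot as it stands. The module is installed in compiled form; this text tells all that it offers.
- The arm moves only by the tool drive_tool, never from a script. Its argument "commands" is a list of rows, each a list of 3 entries, a list of its own where there are three numbers: the shift along the tool's x, y, z in m, then the turn, a rotation vector about the tool's x, y, z in rad, then the opening, from 0 (shut) to 1 (fully open). A call has 1 to 20 rows; each row shifts and turns the commanded pose from where the row before left it, along the tool's axes as they then stand; what a row does not reach is not made up. A row lasts 1/12 s, in which the tool goes at most 41.7 mm and 7.16 degrees, less where a joint would pass 70% of its speed; a pose out of reach is approached as far as the arm can. A call with a gripper value outside its range is refused whole. The fingers move at their own pace and stop on an object; "force" is the grip in N (left out, the last holds). Time passes only in rows, so rows that do not move let the fingers close. It gives the time, the measured TCP pose, the force, the opening and the grip force at its end, in the units of the state.
- observe(): the state, without advancing time (a new reading comes with each control period).
- cams.get_image(name): name is "scene" or "top"; returns the picture (400x640x3 uint8, blue, green, red); there is no depth.
- cams.camera_model(name): a dict with "fovy" (degrees; the focal length in pixels is half the picture's height over the tangent of half this angle, whatever the lens; pixels are square), "cx", "cy" (the principal point, pixels), "k1" (the pictures are not rectified: a ray, as slopes to the right and down, at radius r is drawn at 1 + k1 r^2 times it, then the intrinsics apply), "R" (3x3) and "t" (3): a world point X has camera coordinates R X + t. Camera axes: x right, y down, z forward; pixel columns grow to the right and rows downward; lengths in m; the calibration is good to about 2 mm. A picture is of the moment at which its call begins. camera_model takes no time and is no camera call.
- env.hand_in(): hands the job in; it is judged then, once.
Trained networks look in the newest picture that a camera, given by its name, has taken for a name from the list of things; names that differ only in an ending like _2 or _b are one class to them, and where a whole thing is asked for, a point or a joint stands for the part that bears it (a point fixed in the world has none). Each returns a list of dicts, best first, with "p" (0 to 1); they miss things now and then, are a little off and sometimes report something else, mostly with a low value. They report only what shows in the picture. A call takes as long as a camera call.
- finder.look_for(camera, target): "point" ([x, y, z] in m, in world coordinates, good to about 4 mm: the middle of the surface that is visible of it).
The state is a dict: "t": time; "joint_pos": joint angles; "qvel": joint speeds; "joint_efforts": joint torques, N m; "ee_pos": TCP position; "tool_rot": TCP orientation; "wrist_force": force on the tool from outside, world axes, zero at the start; "torque": the same for the moment, N m; "grip_width": finger opening in m; "gripper_force": force on a finger pad.
Only numpy, scipy, OpenCV 4.12 (cv2) and the standard library are available. Lean on these libraries where they do the work, as an engineer would, in place of code of your own. Each camera call takes 0.05 s, during which the arm holds its last target. There are 200 camera calls.

### The job

The return spring of the lemon slicer was taken off for washing and lies on the chopping board: put it back. Drop its bent hook all the way into the slotted hole of the sled's lug, then take hold of the other end, stretch the spring until the sled is home against its stop, and slip the eye over the headed post so that it is held under the head. Press gently, do not overstretch the spring, ease its pull onto the post instead of letting it snap back, and leave the things lying round about where they are.

Things in the scene. Friction and masses are not known exactly. Their poses are not given: they have to be found in the camera images.
- spring: steel tension spring, 117 mm long, 120 g, all in one straight line: bent hook, square fitting, dark coil 12 mm thick (x=40 to 68 mm), square fitting, eye. Origin on its long axis above the hook's leg; x along the axis to the eye, z up (leg points to -z), y sideways. It lies level on the board, axis 7 mm above it, hook hanging past the edge facing the robot. Grip it by the fittings, across y
- hook_tip (a point): lowest point of the hook, under its leg. The hook is 4 mm round wire: from the fitting (20 x 14 x 14 mm, x=20 to 40, centred on the axis) it rises (x=20 to 14) to a rod 5 mm above the axis, runs back to x=0, turns straight down (leg) and ends in a lip turned 3 mm back towards +x, its underside 8 mm below the axis. Leg and lip together span x=-2 to +5 mm, 4 mm wide
- eye (a point): centre of the eye, a flat level ring of 4 mm round wire, 14 mm inside, 22 mm outside, at x=104 mm from the leg when unstretched, plus the stretch. The eye-end fitting, 20 x 14 x 14 mm, is rigid with it: 16 to 36 mm before the eye's centre, centred on the axis
- eye_end (a joint): stretch of the spring in m, 0 = coil closed. It does not open below 5 N; beyond that it takes 0.4 N more per mm (13 N at 20 mm, 16 N at 27 mm). Stretched beyond 40 mm it is spoilt. Fitted, it is stretched about 20 mm. The hook is spoilt if forced with over 28 N, the eye with over 22 N. The spring stays straight
- board: wooden chopping board, 200 x 150 x 18 mm, fixed, origin under its middle; its -x edge (150 mm long) faces the robot
- slicer: low aluminium slicer, fixed, 330 x 180 mm, base plate's top 14 mm over the worktop, blade frame 104 mm high at its -x end. Origin on the worktop under the slide; x from blades to post, z up. Lug hole and post stand on the line y=+105 mm along x; on it a rib (x=40 to 112, 10 mm wide, top 21.5 mm over the worktop) keeps the slack spring level. Sled and stop block reach y=42 mm, up to 88 mm high
- sled (a joint): sled position in m: 0 = home against the stop, larger = nearer the blades (slicer's -x). It starts 20 to 50 mm from home, slides with about 3 N of friction and follows the spring's pull
- lug_hole (a point): centre of the mouth of the slotted hole in the top of the sled's flat steel lug (20 x 18 mm, 6 mm thick): slot 9 mm along the slicer's x, 6 mm across, mouth 32 mm over the worktop. The hook goes straight down until its rod lies on the lug (spring axis 29 mm over the worktop, tip 11 mm under the mouth); pulled towards the post, its lip catches under the lug. At home 131 mm from the post
- post: headed post, upright, origin at its foot on the base plate, z up. Collar 16 mm wide up to 7.5 mm; neck 6 mm wide to 13 mm; head 11 mm wide, 13 to 15.5 mm, tapered to its top at 17 mm. The eye goes down over the head, lies on the collar with its centre 9.5 mm above the foot and is drawn 4 mm towards the lug, where the head holds it down
- lemon_b: lemon, 76 x 56 x 55 mm, loose on the far half of the chopping board; leave it
- teaspoon: teaspoon, 130 x 26 x 11 mm, loose on the chopping board to the left of the spring, roughly parallel to it; leave it
- salt_shaker: salt shaker, 44 x 44 x 90 mm, loose on the worktop at the right; leave it

How it is judged:
On the way, in this order (a step that is already met when the one before it is completed fails the run):
1. the hook's leg is down in the lug's hole, the spring still slack (horizontal distance between hook_tip and lug_hole below 0.004 m and z of hook_tip in the frame of lug_hole below -0.007 m and value of joint eye_end below 0.006 m), for 0.2 s.
2. the spring, hooked in the lug, has drawn the sled home and is stretched (horizontal distance between hook_tip and lug_hole below 0.005 m and z of hook_tip in the frame of lug_hole below -0.004 m and value of joint eye_end above 0.015 m and value of joint sled below 0.004 m), for 0.1 s.
At the end, for the whole second after the job is handed in: hook's leg in the lug's hole (within 5 mm, tip over 7 mm below the mouth), eye round the post under its head (centre within 6.5 mm, less than 13.5 mm above the post's foot), spring stretched over 15 mm, sled within 4 mm of home, all at rest (horizontal distance between hook_tip and lug_hole below 0.005 m and z of hook_tip in the frame of lug_hole below -0.007 m and horizontal distance between eye and post below 0.0065 m and z of eye in the frame of post below 0.0135 m and value of joint eye_end above 0.015 m and value of joint sled below 0.004 m and linear speed of spring below 0.02 m/s); the robot touches nothing.
It fails at once if the spring is pressed or pulled against the sled's lug with more than 28 N (contact force between spring and sled above 28 N).
It fails at once if the spring is pressed or pulled against the post with more than 22 N (contact force between spring and post above 22 N).
It fails at once if the spring is overstretched, beyond 40 mm (value of joint eye_end above 0.04 m).
It fails at once if the stretched spring snaps back (closes faster than 0.25 m/s) (velocity of joint eye_end below -0.25 m/s).
It fails at once if the lemon or the teaspoon on the board or the salt shaker is moved by more than 30 mm (distance of any of lemon_b, teaspoon, salt_shaker from where it was at the start of the episode above 0.03 m).
It also fails if it takes over 58 s, if anything falls off the work surface, if the arm or the gripper's body presses on something with over 40 N, if the wrist force passes 120 N, or if a joint passes its speed limit or range.

## Working session

There is one attempt and no reset: what is moved stays moved. The work goes in short steps, Python scripts to look and compute and a tool call to move; the robot and the scene stay as the last step left them, time stands still between calls to the robot, and variables do not carry over. Pictures are saved under pics/ and viewed, at most 10 in all, crops included, and the job is handed in when it is done.

Besides the shell and the picture viewer there is one more tool, called by a JSON object that holds its "op" and its "data". drive_tool: Moves the arm, as the interface text tells. Its arguments: {"type":"object","properties":{"commands":{"type":"array"},"force":{"type":"number"}},"required":["commands"]}

```bash
mkdir -p pics
cat > h.py <<'E'
import numpy as np, cv2
from cell import observe, cams, env, finder
def proj(name,X):
    m=cams.camera_model(name);f=200/np.tan(np.radians(m['fovy'])/2)
    c=np.array(m['R'])@np.array(X,float)+np.array(m['t']);u=c[:2]/c[2];u=u*(1+m['k1']*(u@u))
    return f*u+[m['cx'],m['cy']]
def ray(name,px):
    m=cams.camera_model(name);f=200/np.tan(np.radians(m['fovy'])/2)
    d=(np.array(px,float)-[m['cx'],m['cy']])/f;u=d.copy()
    for _ in range(20):u=d/(1+m['k1']*(u@u))
    R=np.array(m['R']);return -R.T@np.array(m['t']),R.T@np.array([*u,1])
def onz(name,px,z):
    o,d=ray(name,px);return o+d*(z-o[2])/d[2]
E
python3 - <<'E'
from h import *
for n in("top","scene"):
    cv2.imwrite(f"pics/{n}0.png",cams.get_image(n))
    m=cams.camera_model(n);print(n,m['fovy'],m['k1'],-np.array(m['R']).T@np.array(m['t']))
    for t in("spring","hook_tip","eye","lug_hole","post","board","slicer","sled","teaspoon","lemon_b","salt_shaker"):
        r=finder.look_for(n,t);print(t,[(np.round(q['point'],3),round(q['p'],2)) for q in r[:2]])
s=observe();print(s['t'],s['ee_pos'],s['tool_rot'],env.grasp_offset)
E
```

```text
top 56.54554363963526 -0.004524608363161564 [ 0.4112453  -0.0521313   0.96378097]
spring [(array([0.475, 0.241, 0.031]), 0.48)]
hook_tip [(array([0.478, 0.236, 0.033]), 0.68)]
eye [(array([0.502, 0.234, 0.03 ]), 0.61)]
lug_hole [(array([ 0.533, -0.13 ,  0.043]), 0.84)]
post []
board [(array([0.524, 0.252, 0.018]), 0.95)]
slicer [(array([ 0.506, -0.101,  0.016]), 0.76)]
sled [(array([ 0.536, -0.131,  0.042]), 0.56)]
teaspoon [(array([0.57 , 0.305, 0.022]), 0.62)]
lemon_b [(array([0.586, 0.203, 0.066]), 0.94)]
salt_shaker [(array([ 0.452, -0.368,  0.075]), 0.55)]
scene 53.06103002119433 -0.06776412456430696 [0.00917397 0.56956799 1.04192845]
spring [(array([0.474, 0.244, 0.028]), 0.48)]
hook_tip [(array([0.471, 0.242, 0.033]), 0.69)]
eye [(array([0.5  , 0.239, 0.028]), 0.62)]
lug_hole [(array([ 0.537, -0.127,  0.045]), 0.83)]
post [(array([0.474, 0.242, 0.032]), 0.28)]
board [(array([0.509, 0.261, 0.016]), 0.81), (array([ 0.508, -0.089,  0.013]), 0.21)]
slicer [(array([ 0.51 , -0.091,  0.009]), 0.78)]
sled [(array([ 0.537, -0.127,  0.039]), 0.56)]
teaspoon [(array([0.567, 0.307, 0.024]), 0.56), (array([0.503, 0.237, 0.026]), 0.43)]
lemon_b [(array([0.582, 0.216, 0.063]), 0.78)]
salt_shaker [(array([ 0.449, -0.365,  0.049]), 0.72)]
1.2 [ 0.19263721 -0.51516074  0.23127539] [-2.02092727e-05  9.84037363e-01  1.77961985e-01 -3.43503530e-06] 0.0187
```

View pics/top0.png

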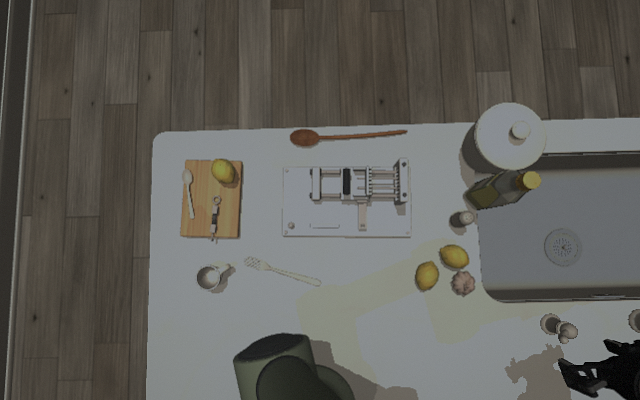

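View pics/scene0.png

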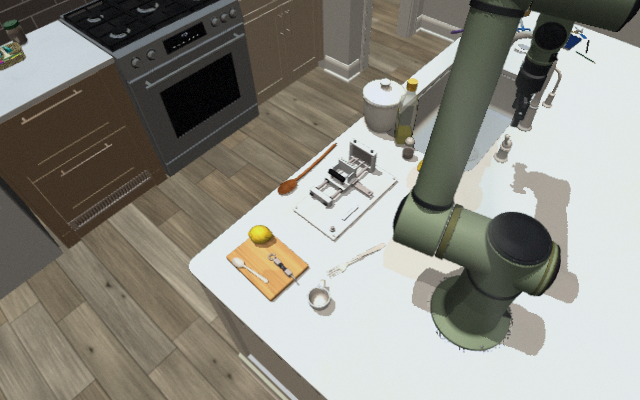

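The top view has the spring on the board at about (214,217), hook end down at (213,240), with the lug at (362,217) and the post at (291,226). The slicer's +x runs to the image left (world +y).

Run:
```python
from h import *
a=cv2.imread("pics/top0.png")
A=cv2.resize(a[165:245,275:415],None,fx=5.6,fy=5.6,interpolation=cv2.INTER_CUBIC)[:, :790]
B=cv2.resize(a[150:250,175:250],None,fx=6,fy=6,interpolation=cv2.INTER_CUBIC)
C=cv2.imread("pics/scene0.png")
C=cv2.resize(C[250:292,255:305],None,fx=7,fy=7,interpolation=cv2.INTER_CUBIC)
cv2.imwrite("pics/A.png",A)
W=np.zeros((600,800,3),np.uint8);W[:600,:450]=B;W[:294,450:800]=C;cv2.imwrite("pics/B.png",W)
```

```text
(no output)
```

View pics/A.png

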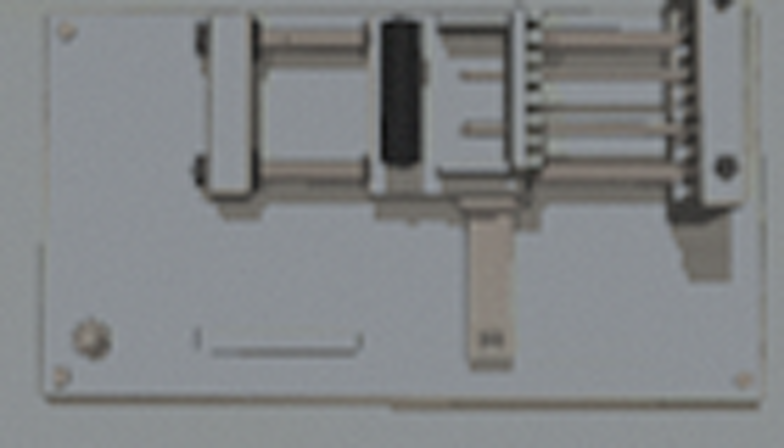

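View pics/B.png

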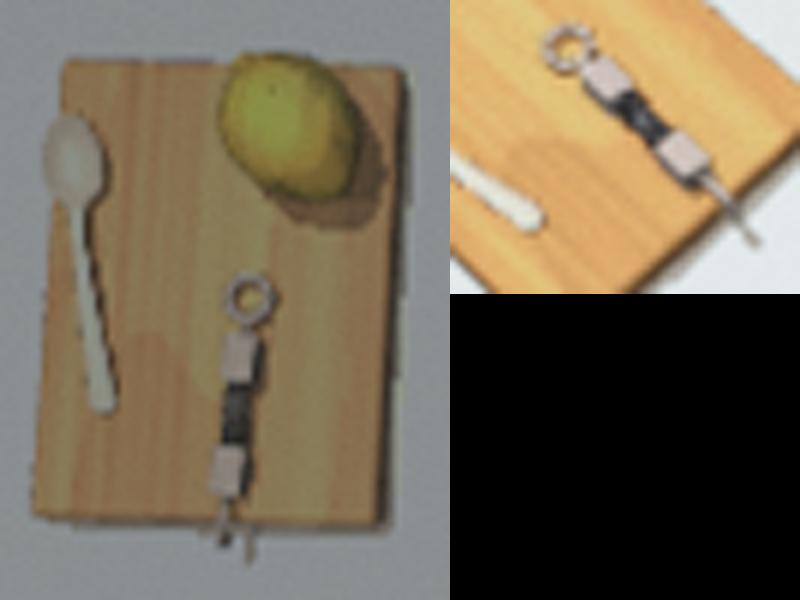

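The crops show the lug hole at top px (362.1,225.3) and the post head at (290.8,225.3). The eye is at (216.2,199.2), the eye fitting at (214.8,208.4), the hook fitting at (212.9,227.9), and the rod end near (211.7,239).

Run:
```python
from h import *
for n,p,z in(("hole",(362.1,225.3),.032),("post",(290.8,225.3),.030),("eye",(216.2,199.2),.025),("eyefit",(214.8,208.4),.032),("hookfit",(212.9,227.9),.032),("rod",(211.7,239),.032)):
    print(n,onz("top",p,z).round(4))
# scene crop: B.png px offset 450 scale 7
f=lambda u,v:(255+(u-450+.5)/7-.5,250+(v+.5)/7-.5)
for n,p,z in(("eye",f(570,47),.025),("eyefit",f(610,78),.032),("hookfit",f(686,155),.032),("rod",f(752,237),.032)):
    print("scene",n,onz("scene",p,z).round(4))
```

```text
hole [ 0.4449 -0.1353  0.032 ]
post [0.4495 0.0431 0.03  ]
eye [0.5212 0.2338 0.025 ]
eyefit [0.497  0.2351 0.032 ]
hookfit [0.4479 0.2396 0.032 ]
rod [0.4202 0.2424 0.032 ]
scene eye [0.5197 0.2325 0.025 ]
scene eyefit [0.4933 0.2344 0.032 ]
scene hookfit [0.4451 0.2396 0.032 ]
scene rod [0.4003 0.2488 0.032 ]
```

{"op": "drive_tool", "data": {"commands": [[[0, 0, 0], [0, 0, -0.124], 0.5], [[0, 0, 0], [0, 0, -0.124], 0.5], [[0, 0, 0], [0, 0, -0.124], 0.5], [[0, 0, 0], [0, 0, -0.124], 0.5], [[0, 0, 0], [0, 0, -0.124], 0.5], [[0, 0, 0], [0, 0, -0.124], 0.5], [[0, 0, 0], [0, 0, -0.124], 0.5], [[0, 0, 0], [0, 0, -0.124], 0.5], [[0, 0, 0], [0, 0, -0.124], 0.5], [[0, 0, 0], [0, 0, -0.124], 0.5], [[0, 0, 0], [0, 0, -0.124], 0.5], [[0, 0, 0], [0, 0, -0.124], 0.5], [[0, 0, 0], [0, 0, -0.124], 0.5], [[0, 0, 0], [0, 0, -0.124], 0.5], [[0, 0, 0], [0, 0, -0.124], 0.5], [[0, 0, 0], [0, 0, -0.124], 0.5], [[0, 0, 0], [0, 0, -0.124], 0.5], [[0, 0, 0], [0, 0, -0.124], 0.5], [[0, 0, 0], [0, 0, -0.124], 0.5], [[0, 0, 0], [0, 0, -0.124], 0.5]]}}

```text
t: 2.87
ee_pos: [0.1926, -0.5152, 0.2313]
tool_rot: [-0.0, 0.148, 0.989, -0.0]
wrist_force: [-0.2, -0.9, 1.1]
grip_width: 0.0431
gripper_force: 0.0
```

{"op": "drive_tool", "data": {"commands": [[[0, 0, 0], [0, 0, -0.104], 0.5], [[0, 0, 0], [0, 0, -0.104], 0.5], [[-0.0093, 0.0387, 0.003], [0, 0, 0], 0.5], [[-0.0093, 0.0387, 0.003], [0, 0, 0], 0.5], [[-0.0093, 0.0387, 0.003], [0, 0, 0], 0.5], [[-0.0093, 0.0387, 0.003], [0, 0, 0], 0.5], [[-0.0093, 0.0387, 0.003], [0, 0, 0], 0.5], [[-0.0093, 0.0387, 0.003], [0, 0, 0], 0.5], [[-0.0093, 0.0387, 0.003], [0, 0, 0], 0.5], [[-0.0093, 0.0387, 0.003], [0, 0, 0], 0.5], [[-0.0093, 0.0387, 0.003], [0, 0, 0], 0.5], [[-0.0093, 0.0387, 0.003], [0, 0, 0], 0.5], [[-0.0093, 0.0387, 0.003], [0, 0, 0], 0.5], [[-0.0093, 0.0387, 0.003], [0, 0, 0], 0.5], [[-0.0093, 0.0387, 0.003], [0, 0, 0], 0.5], [[-0.0093, 0.0387, 0.003], [0, 0, 0], 0.5], [[-0.0093, 0.0387, 0.003], [0, 0, 0], 0.5], [[-0.0093, 0.0387, 0.003], [0, 0, 0], 0.5], [[-0.0093, 0.0387, 0.003], [0, 0, 0], 0.5], [[-0.0093, 0.0387, 0.003], [0, 0, 0], 0.5]]}}

```text
t: 4.53
ee_pos: [0.4262, 0.1645, 0.1773]
tool_rot: [0.0, 0.048, 0.999, -0.0]
wrist_force: [0.7, -1.4, 0.6]
grip_width: 0.0429
gripper_force: 0.0
```

{"op": "drive_tool", "data": {"commands": [[[-0.0033, 0.0192, 0.02], [0, 0, 0], 0.5], [[-0.0033, 0.0192, 0.02], [0, 0, 0], 0.5], [[-0.0033, 0.0192, 0.02], [0, 0, 0], 0.5], [[-0.0033, 0.0192, 0.02], [0, 0, 0], 0.5], [[0, 0, 0.02], [0, 0, 0], 0.5], [[0, 0, 0.02], [0, 0, 0], 0.5], [[0, 0, 0.02], [0, 0, 0], 0.5], [[0, 0, 0.008], [0, 0, 0], 0.5], [[0, 0, 0.008], [0, 0, 0], 0.5], [[0, 0, 0], [0, 0, 0], 0.0], [[0, 0, 0], [0, 0, 0], 0.0], [[0, 0, 0], [0, 0, 0], 0.0], [[0, 0, 0], [0, 0, 0], 0.0], [[0, 0, 0], [0, 0, 0], 0.0], [[0, 0, 0], [0, 0, 0], 0.0], [[0, 0, 0], [0, 0, 0], 0.0]], "force": 40}}

```text
t: 5.87
ee_pos: [0.447, 0.2376, 0.0221]
tool_rot: [0.001, 0.048, 0.999, 0.0]
wrist_force: [-0.3, -0.8, 4.9]
grip_width: 0.013
gripper_force: 42.9
```

{"op": "drive_tool", "data": {"commands": [[[0, 0, -0.006], [0, 0, 0], 0.0], [[0, 0, -0.014], [0, 0, 0], 0.0], [[0, 0, -0.02], [0, 0, 0], 0.0], [[0, 0, -0.02], [0, 0, 0], 0.0], [[0, 0, -0.02], [0, 0, 0], 0.0], [[0, 0, -0.02], [0, 0, 0], 0.0], [[0, 0, 0], [0, 0, -0.117], 0.0], [[0, 0, 0], [0, 0, -0.117], 0.0], [[0, 0, 0], [0, 0, -0.117], 0.0], [[0, 0, 0], [0, 0, -0.117], 0.0], [[0, 0, 0], [0, 0, -0.117], 0.0], [[0, 0, 0], [0, 0, -0.117], 0.0], [[0, 0, 0], [0, 0, -0.117], 0.0], [[0, 0, 0], [0, 0, -0.117], 0.0], [[0, 0, 0], [0, 0, -0.117], 0.0], [[0, 0, 0], [0, 0, -0.117], 0.0], [[0, 0, 0], [0, 0, -0.117], 0.0], [[0, 0, 0], [0, 0, -0.117], 0.0], [[0, 0, 0], [0, 0, -0.117], 0.0], [[0, 0, 0], [0, 0, -0.117], 0.0]]}}

```text
t: 7.53
ee_pos: [0.446, 0.2373, 0.1214]
tool_rot: [-0.0, -0.699, 0.715, 0.0]
wrist_force: [-0.2, -0.1, -1.7]
grip_width: 0.0127
gripper_force: 42.1
```

{"op": "drive_tool", "data": {"commands": [[[0.02, -0.0005, 0], [0, 0, 0], 0.0], [[0.03, -0.0005, 0], [0, 0, 0], 0.0], [[0.03, -0.0005, 0], [0, 0, 0], 0.0], [[0.03, -0.0005, 0], [0, 0, 0], 0.0], [[0.03, -0.0005, 0], [0, 0, 0], 0.0], [[0.03, -0.0005, 0], [0, 0, 0], 0.0], [[0.03, -0.0005, 0], [0, 0, 0], 0.0], [[0.03, -0.0005, 0], [0, 0, 0], 0.0], [[0.03, -0.0005, 0], [0, 0, 0], 0.0], [[0.03, -0.0005, 0], [0, 0, 0], 0.0], [[0.03, -0.0005, 0], [0, 0, 0], 0.0], [[0.023, -0.001, 0.0], [0, 0, 0], 0.0], [[0, 0, 0.02], [0, 0, 0], 0.0], [[0, 0, 0.02], [0, 0, 0], 0.0], [[0, 0, 0.02], [0, 0, 0], 0.0], [[0, 0, 0.01], [0, 0, 0], 0.0], [[0, 0, 0], [0, 0, 0], 0.0], [[0, 0, 0], [0, 0, 0], 0.0]]}}

```text
t: 9.03
ee_pos: [0.4425, -0.1054, 0.0511]
tool_rot: [-0.0, -0.697, 0.717, 0.001]
wrist_force: [-0.1, 0.2, -1.1]
grip_width: 0.0125
gripper_force: 42.2
```

Run:
```python
from h import *
s=observe();print(s['t'],np.round(s['ee_pos'],4),np.round(s['tool_rot'],4),s['grip_width'],np.round(s['wrist_force'],2))
W=np.zeros((600,800,3),np.uint8)
a=cams.get_image("top");cv2.imwrite("pics/top1.png",a)
b=cams.get_image("scene");cv2.imwrite("pics/scene1.png",b)
W[:,:400]=cv2.resize(a[190:250,330:370],None,fx=10,fy=10,interpolation=cv2.INTER_CUBIC)
W[:,400:]=cv2.resize(b[155:245,330:390],(400,600),interpolation=cv2.INTER_CUBIC)
cv2.imwrite("pics/C.png",W)
for n in("top","scene"):
  for t in("hook_tip","lug_hole","eye"):
    r=finder.look_for(n,t);print(n,t,[(np.round(q['point'],3),round(q['p'],2)) for q in r[:1]])
```

```text
9.0333 [ 0.4425 -0.1054  0.0511] [-3.000e-04 -6.969e-01  7.172e-01  7.000e-04] 0.01246087899230065 [-0.12  0.22 -1.08]
top hook_tip [(array([ 0.438, -0.032,  0.057]), 0.47)]
top lug_hole [(array([ 0.573, -0.131,  0.074]), 0.61)]
top eye [(array([ 0.444, -0.032,  0.05 ]), 0.36)]
scene hook_tip [(array([0.583, 0.216, 0.06 ]), 0.59)]
scene lug_hole [(array([ 0.552, -0.112,  0.044]), 0.89)]
scene eye [(array([ 0.445, -0.044,  0.054]), 0.6)]
```

View pics/C.png

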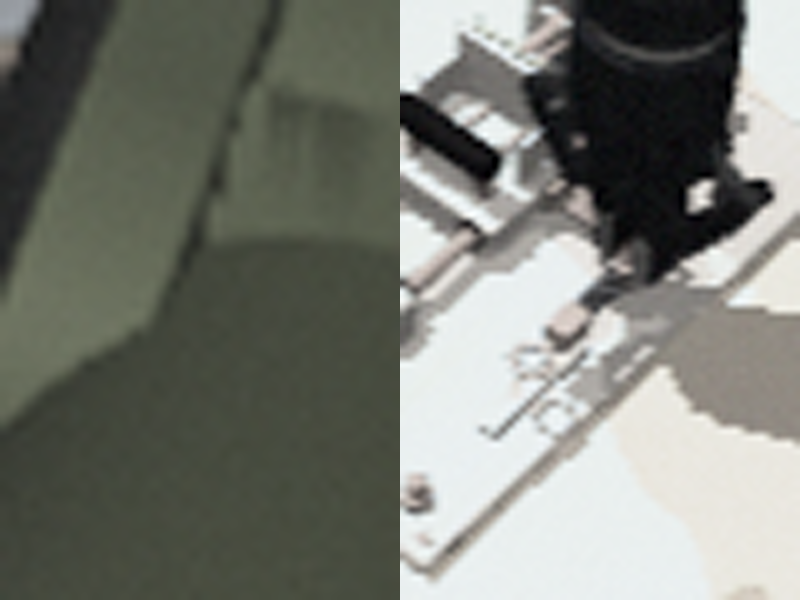

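The scene camera shows the eye fitting at about (355,203) and the eye at about (349,210). The arm hides the lug and hook in both views, so I'll measure the eye relative to the post and infer the hook from that.

Run:
```python
from h import *
W=np.zeros((600,800,3),np.uint8)
t0,s0,t1,s1=[cv2.imread(f"pics/{n}.png") for n in("top0","scene0","top1","scene1")]
r=lambda im,x,y,w,h,k:cv2.resize(im[y:y+h,x:x+w],None,fx=k,fy=k,interpolation=cv2.INTER_CUBIC)
W[:300,:400]=r(s0,325,175,50,37.5.__int__()+0 if 0 else 38,8)[:300]
W[:300,400:]=r(s1,328,185,50,38,8)[:300]
W[300:,:400]=r(t1,283,208,50,38,8)[:300]
W[300:,400:]=r(t0,345,208,50,38,8)[:300]
cv2.imwrite("pics/D.png",W)
```

```text
(no output)
```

View pics/D.png

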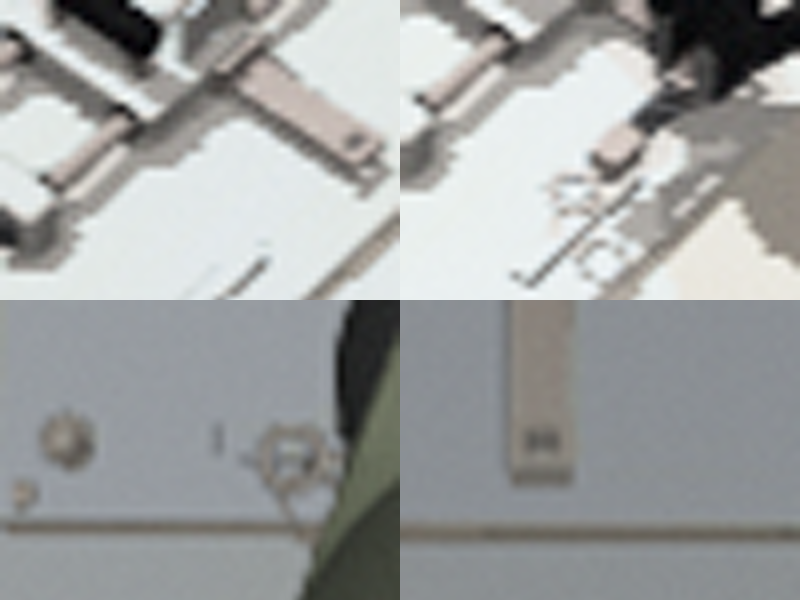

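Run:
```python
from h import *
for n,c,p,z in(("hole","top",(362.2,224.9),.032),("hole","scene",(368.9,192.2),.032),("post","top",(290.9,225.1),.031),("eye","top",(318.8,227.3),.054),("eye","scene",(349.4,208.7),.054)):
    print(n,c,onz(c,p,z).round(4))
o1,d1=ray("top",(318.8,227.3));o2,d2=ray("scene",(349.4,208.7))
k=np.linalg.lstsq(np.c_[d1,-d2],o2-o1,rcond=None)[0];print("eye tri",o1+d1*k[0],o2+d2*k[1])
q=observe()['tool_rot'];from scipy.spatial.transform import Rotation as R
print(R.from_quat([*q[1:],q[0]]).as_matrix().round(4))
```

```text
hole top [ 0.4459 -0.1356  0.032 ]
hole scene [ 0.4447 -0.1373  0.032 ]
post top [0.45   0.0428 0.031 ]
eye top [ 0.4419 -0.0277  0.054 ]
eye scene [ 0.4419 -0.0308  0.054 ]
eye tri [ 0.44181096 -0.02782507  0.05750314] [ 0.44041094 -0.02871712  0.057432  ]
[[-2.850e-02 -9.996e-01  1.000e-03]
 [-9.996e-01  2.850e-02 -4.000e-04]
 [ 4.000e-04 -1.000e-03 -1.000e+00]]
```

{"op": "drive_tool", "data": {"commands": [[[0, 0, -0.02], [0, 0, 0], 0.0], [[0, 0, -0.02], [0, 0, 0], 0.0], [[-0.03, 0, 0], [0, 0, 0], 0.0], [[-0.04, 0, 0], [0, 0, 0], 0.0], [[-0.04, 0, 0], [0, 0, 0], 0.0], [[-0.04, 0, 0], [0, 0, 0], 0.0], [[-0.04, 0, 0], [0, 0, 0], 0.0], [[-0.03, 0, 0], [0, 0, 0], 0.0], [[0, 0, 0], [0, 0, 0], 0.0], [[0, 0, 0], [0, 0, 0], 0.0], [[0, 0, 0], [0, 0, 0], 0.0]]}}

```text
t: 10.35
ee_pos: [0.4492, 0.114, 0.0913]
tool_rot: [-0.0, -0.697, 0.717, -0.0]
wrist_force: [-0.3, 0.1, -1.0]
grip_width: 0.0124
gripper_force: 42.1
```

Run:
```python
from h import *
s=observe();P=np.array(s['ee_pos']);print(s['t'],P.round(4),np.round(s['tool_rot'],4))
a=cams.get_image("top");b=cams.get_image("scene")
cv2.imwrite("pics/top2.png",a);cv2.imwrite("pics/scene2.png",b)
W=np.zeros((600,800,3),np.uint8)
for i,(n,im) in enumerate((("top",a),("scene",b))):
    c=proj(n,P+[0,.03,.003]).round().astype(int);x0,y0=c-[50,37];print(n,x0,y0, [proj(n,P+[-.03*d*0,d,.003]).round(1) for d in(-.028,0,.076)])
    W[:600,400*i:400*i+400]=cv2.resize(im[y0:y0+75,x0+(25 if 0 else 0):x0+100],None,fx=8,fy=8,interpolation=cv2.INTER_CUBIC)[:, 200:600] if 0 else cv2.resize(im[y0-12:y0+88,x0+17:x0+84][:100,:67],(400,600),interpolation=cv2.INTER_CUBIC)
cv2.imwrite("pics/E.png",W)
```

```text
10.35 [0.4492 0.114  0.0913] [-2.000e-04 -6.971e-01  7.170e-01 -2.000e-04]
top 195 188 [array([269.7, 224.8]), array([257.8, 225.1]), array([225.6, 226. ])]
scene 259 200 [array([322.5, 223.9]), array([316.1, 230.2]), array([297.8, 247.8])]
```

View pics/E.png

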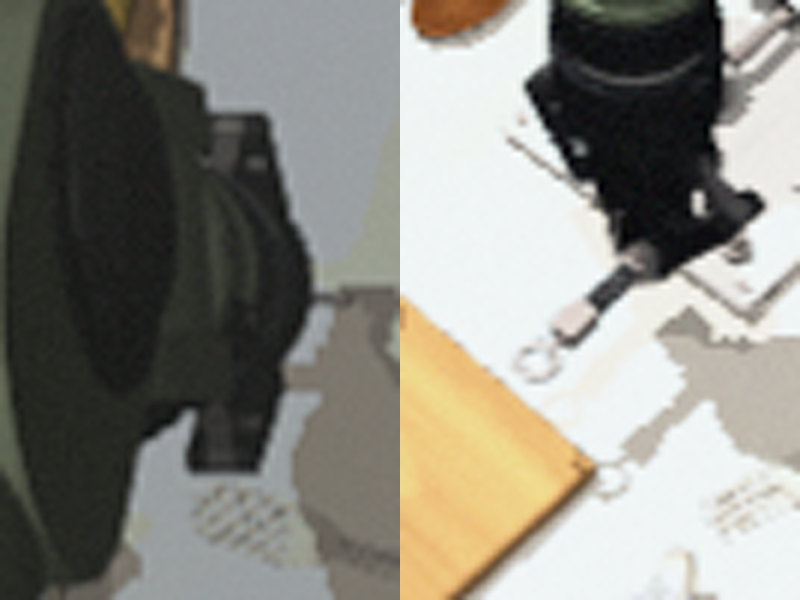

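Run:
```python
from h import *
print("eye scene",onz("scene",(299.0,247.75),.0945).round(4),"rod end top",onz("top",(268.5,224.75),.099).round(4))
for p in((570,318),(640,257)):
    q=(276+(p[0]-400+.5)/5.97-.5,188+(p[1]+.5)/6-.5);print(p,onz("scene",q,.1015).round(4))
```

```text
eye scene [0.4466 0.1878 0.0945] rod end top [0.4493 0.0881 0.099 ]
(570, 318) [0.4484 0.1647 0.1015]
(640, 257) [0.4459 0.1186 0.1015]
```

The top view shows the hook's rod end at about (270,225), and the scene view shows the eye at (299,248). Together they put the spring about 2° off the pads, with negligible camera bias, so I'll correct the yaw and return above the hole.

{"op": "drive_tool", "data": {"commands": [[[0, 0, 0], [0, 0, 0.035], 0.0], [[0.025, -0.0012, 0], [0, 0, 0], 0.0], [[0.035, -0.0017, 0], [0, 0, 0], 0.0], [[0.035, -0.0017, 0], [0, 0, 0], 0.0], [[0.035, -0.0017, 0], [0, 0, 0], 0.0], [[0.035, -0.0017, 0], [0, 0, 0], 0.0], [[0.035, -0.0017, 0], [0, 0, 0], 0.0], [[0.0224, -0.0012, 0], [0, 0, 0], 0.0], [[0, 0, 0.02], [0, 0, 0], 0.0], [[0, 0, 0.02], [0, 0, 0], 0.0], [[0, 0, 0.005], [0, 0, 0], 0.0], [[0, 0, 0], [0, 0, 0], 0.0], [[0, 0, 0], [0, 0, 0], 0.0], [[0, 0, 0], [0, 0, 0], 0.0]]}}

```text
t: 11.62
ee_pos: [0.4466, -0.1087, 0.0471]
tool_rot: [0.0, -0.684, 0.729, -0.001]
wrist_force: [0.2, -0.7, -0.9]
grip_width: 0.0128
gripper_force: 42.2
```

Run:
```python
from h import *
s=observe();print(s['t'],np.round(s['ee_pos'],4),np.round(s['tool_rot'],4),np.round(s['wrist_force'],2),np.round(s['torque'],3))
a=cams.get_image("top");b=cams.get_image("scene");cv2.imwrite("pics/top3.png",a);cv2.imwrite("pics/scene3.png",b)
W=np.zeros((600,800,3),np.uint8)
W[:,:400]=cv2.resize(a[200:250,290:323.3.__int__()],(400,600),interpolation=cv2.INTER_CUBIC)
W[:,400:]=cv2.resize(b[185:235,325:358],(400,600),interpolation=cv2.INTER_CUBIC)
cv2.imwrite("pics/F.png",W)
```

```text
11.6167 [ 0.4466 -0.1087  0.0471] [ 2.000e-04 -6.842e-01  7.293e-01 -5.000e-04] [ 0.23 -0.69 -0.92] [-0.087 -0.036  0.027]
```

View pics/F.png

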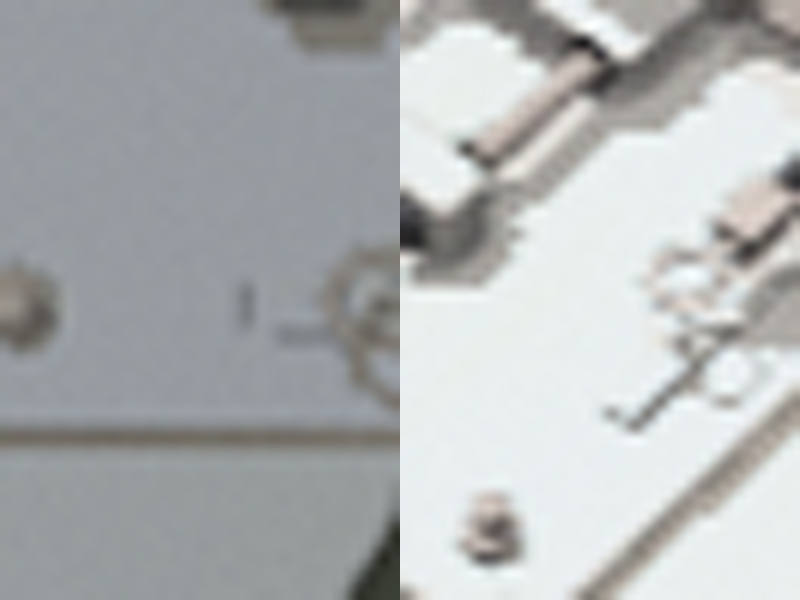

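Run:
```python
from h import *
for z in(.05,.053):print("eye",onz("top",(320.8,225.5),z).round(4),onz("scene",(348.5,208.5),z).round(4))
```

```text
eye [ 0.4463 -0.0326  0.05  ] [ 0.4463 -0.032   0.05  ]
eye [ 0.4462 -0.0327  0.053 ] [ 0.4449 -0.0302  0.053 ]
```

{"op": "drive_tool", "data": {"commands": [[[0, 0, 0.003], [0, 0, 0], 0.0], [[0, 0, 0.002], [0, 0, 0], 0.0], [[0, 0, 0.002], [0, 0, 0], 0.0], [[0, 0, 0.002], [0, 0, 0], 0.0], [[0, 0, 0], [0, 0, 0], 0.0]]}}

```text
t: 12.13
ee_pos: [0.4458, -0.1082, 0.0369]
tool_rot: [-0.0, -0.684, 0.729, 0.0]
wrist_force: [-0.6, -0.2, -1.3]
grip_width: 0.0128
gripper_force: 42.2
```

{"op": "drive_tool", "data": {"commands": [[[0.001, 0, 0.001], [0, 0, 0], 0.0], [[0, 0, 0.001], [0, 0, 0], 0.0], [[0, 0, 0.001], [0, 0, 0], 0.0], [[0, 0, 0.001], [0, 0, 0], 0.0], [[0, 0, 0], [0, 0, 0], 0.0]]}}

```text
t: 12.55
ee_pos: [0.4464, -0.1095, 0.0332]
tool_rot: [0.0, -0.684, 0.729, -0.0]
wrist_force: [0.4, 0.6, -1.0]
grip_width: 0.0124
gripper_force: 42.2
```

{"op": "drive_tool", "data": {"commands": [[[0, 0, 0.001], [0, 0, 0], 0.0], [[0, 0, 0.001], [0, 0, 0], 0.0], [[0, 0, 0], [0, 0, 0], 0.0]]}}

```text
t: 12.8
ee_pos: [0.4464, -0.1095, 0.0313]
tool_rot: [0.0, -0.684, 0.729, -0.0]
wrist_force: [1.7, -0.3, -0.4]
grip_width: 0.0127
gripper_force: 42.2
```

{"op": "drive_tool", "data": {"commands": [[[0, 0, 0.001], [0, 0, 0], 0.0], [[0, 0, 0.001], [0, 0, 0], 0.0], [[0, 0, 0], [0, 0, 0], 0.0]]}}

```text
t: 13.05
ee_pos: [0.4464, -0.1094, 0.0292]
tool_rot: [0.0, -0.684, 0.729, -0.0]
wrist_force: [2.0, 0.6, -0.3]
grip_width: 0.0129
gripper_force: 42.3
```

{"op": "drive_tool", "data": {"commands": [[[0, 0, 0.001], [0, 0, 0], 0.0], [[0, 0, 0.001], [0, 0, 0], 0.0], [[0, 0, 0], [0, 0, 0], 0.0]]}}

```text
t: 13.3
ee_pos: [0.4463, -0.1094, 0.0272]
tool_rot: [0.0, -0.684, 0.729, -0.0]
wrist_force: [3.0, 0.3, -0.5]
grip_width: 0.0129
gripper_force: 42.3
```

{"op": "drive_tool", "data": {"commands": [[[0, 0, 0.001], [0, 0, 0], 0.0], [[0, 0, 0], [0, 0, 0], 0.0]]}}

```text
t: 13.47
ee_pos: [0.4462, -0.1094, 0.0262]
tool_rot: [0.0, -0.684, 0.729, -0.0]
wrist_force: [3.0, -0.2, -0.2]
grip_width: 0.0125
gripper_force: 42.3
```

{"op": "drive_tool", "data": {"commands": [[[0, -0.001, 0], [0, 0, 0], 0.0], [[0, 0, 0.001], [0, 0, 0], 0.0], [[0, 0, 0], [0, 0, 0], 0.0]]}}

```text
t: 13.72
ee_pos: [0.4466, -0.1094, 0.0255]
tool_rot: [-0.0, -0.684, 0.729, 0.0]
wrist_force: [-0.4, -0.4, 7.1]
grip_width: 0.0126
gripper_force: 43.1
```

{"op": "drive_tool", "data": {"commands": [[[0, 0, 0.001], [0, 0, 0], 0.0], [[0, 0, 0], [0, 0, 0], 0.0]]}}

```text
t: 13.88
ee_pos: [0.4467, -0.1095, 0.0252]
tool_rot: [-0.0, -0.684, 0.729, 0.0]
wrist_force: [-2.9, 1.1, 14.9]
grip_width: 0.013
gripper_force: 44.0
```

{"op": "drive_tool", "data": {"commands": [[[0, 0, -0.0018], [0, 0, 0], 0.0], [[0, 0, 0], [0, 0, 0], 0.0], [[0, 0, 0], [0, 0, 0], 0.0], [[0, 0, 0], [0, 0, 0], 0.15], [[0, 0, 0], [0, 0, 0], 0.3], [[0, 0, 0], [0, 0, 0], 0.4], [[0, 0, 0], [0, 0, 0], 0.45], [[0, 0, 0], [0, 0, 0], 0.45], [[0, 0, -0.01], [0, 0, 0], 0.45], [[0, 0, -0.02], [0, 0, 0], 0.45], [[0, 0, -0.03], [0, 0, 0], 0.45], [[0, 0, -0.02], [0, 0, 0], 0.45], [[-0.03, 0, 0], [0, 0, 0], 0.45], [[-0.04, 0, 0], [0, 0, 0], 0.45], [[-0.04, 0, 0], [0, 0, 0], 0.45], [[-0.04, 0, 0], [0, 0, 0], 0.45], [[-0.04, 0, 0], [0, 0, 0], 0.45], [[-0.03, 0, 0], [0, 0, 0], 0.45], [[0, 0, 0], [0, 0, 0], 0.45]]}}

```text
t: 15.47
ee_pos: [0.461, 0.1148, 0.1062]
tool_rot: [0.001, -0.687, 0.727, 0.001]
wrist_force: [-0.7, -0.2, -0.3]
grip_width: 0.0387
gripper_force: 0.0
```

Run:
```python
from h import *
s=observe();print(s['t'],np.round(s['ee_pos'],4),np.round(s['tool_rot'],4),s['grip_width'])
a=cams.get_image("top");b=cams.get_image("scene");cv2.imwrite("pics/top4.png",a);cv2.imwrite("pics/scene4.png",b)
W=np.zeros((600,800,3),np.uint8)
W[:300]=cv2.resize(a[205:243,284:384],(800,304),interpolation=cv2.INTER_CUBIC)[:300]
W[300:,:]=cv2.resize(b[180:230,318:400],(800,488),interpolation=cv2.INTER_CUBIC)[60:360]
cv2.imwrite("pics/G.png",W)
```

```text
15.4667 [0.461  0.1148 0.1062] [ 1.000e-03 -6.867e-01  7.269e-01  5.000e-04] 0.03866500126549633
```

View pics/G.png

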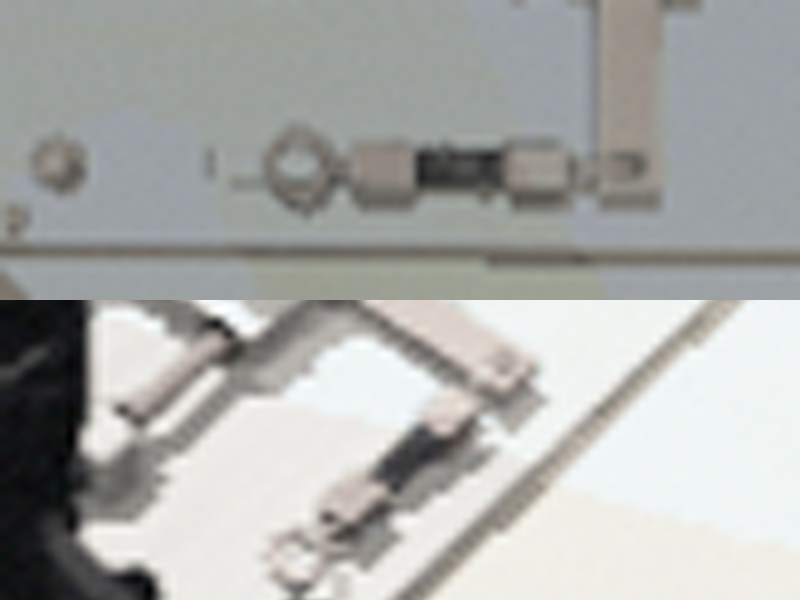

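The spring lies hooked in the lug: in the top view the eye is at (321.1,224.9), the eye fitting at (331.4,225.2) and the post at (290.8,224.9).

Run:
```python
from h import *
g=lambda u,v:(284+(u+.5)/8-.5,205+(v+.5)/8-.5)
k=lambda u,v:(318+(u+.5)*82/800-.5,180+(v-300+60+.5)*50/488-.5)
for n,c,p,z in(("eye","top",g(300,165),.029),("eyefit","top",g(383,163),.036),("hookfit","top",g(537,163),.036),("post","top",g(58,163),.031),("eyefit","scene",k(352,495),.036),("hookfit","scene",k(450,408),.036),("eye","scene",k(296,563),.029)):
    print(n,c,onz(c,p,z).round(4))
from scipy.spatial.transform import Rotation as R
q=observe()['tool_rot'];print(R.from_quat([*q[1:],q[0]]).as_matrix().round(4))
```

```text
eye top [ 0.4479 -0.0329  0.029 ]
eyefit top [ 0.4476 -0.0589  0.036 ]
hookfit top [ 0.4464 -0.1067  0.036 ]
post top [0.4504 0.043  0.031 ]
eyefit scene [ 0.447  -0.0596  0.036 ]
hookfit scene [ 0.4445 -0.1086  0.036 ]
eye scene [ 0.4469 -0.0309  0.029 ]
[[-6.060e-02 -9.982e-01 -2.000e-04]
 [-9.982e-01  6.060e-02 -4.000e-04]
 [ 4.000e-04  2.000e-04 -1.000e+00]]
```

{"op": "drive_tool", "data": {"commands": [[[0, 0, 0], [0, 0, -0.034], 0.4], [[0.0348, 0.0017, 0], [0, 0, 0], 0.4], [[0.0348, 0.0017, 0], [0, 0, 0], 0.4], [[0.0348, 0.0017, 0], [0, 0, 0], 0.4], [[0.0348, 0.0017, 0], [0, 0, 0], 0.4], [[0.0348, 0.0016, 0], [0, 0, 0], 0.4], [[0, 0, 0.02], [0, 0, 0], 0.4], [[0, 0, 0.02], [0, 0, 0], 0.4], [[0, 0, 0.02], [0, 0, 0], 0.4], [[0, 0, 0.014], [0, 0, 0], 0.4], [[0, 0, 0.0085], [0, 0, 0], 0.4], [[0, 0, 0], [0, 0, 0], 0.4], [[0, 0, 0], [0, 0, 0], 0.0], [[0, 0, 0], [0, 0, 0], 0.0], [[0, 0, 0], [0, 0, 0], 0.0], [[0, 0, 0], [0, 0, 0], 0.0], [[0, 0, 0], [0, 0, 0], 0.0], [[0, 0, 0], [0, 0, 0], 0.0], [[0, 0, 0], [0, 0, 0], 0.0]], "force": 80}}

```text
t: 17.15
ee_pos: [0.4481, -0.0639, 0.0244]
tool_rot: [0.0, -0.697, 0.717, -0.001]
wrist_force: [-1.9, -2.5, 7.3]
grip_width: 0.0115
gripper_force: 79.0
```

{"op": "drive_tool", "data": {"commands": [[[0, 0, -0.0017], [0, -0.0233, 0], 0.0], [[0, 0, -0.0017], [0, -0.0233, 0], 0.0], [[0, 0, -0.0017], [0, -0.0233, 0], 0.0], [[0, 0, 0], [0, 0, 0], 0.0], [[-0.004, 0, 0.0003], [0, 0, 0], 0.0], [[-0.005, 0, 0.00035], [0, 0, 0], 0.0], [[-0.005, 0, 0.00035], [0, 0, 0], 0.0], [[-0.005, 0, 0.00035], [0, 0, 0], 0.0], [[-0.005, 0, 0.00035], [0, 0, 0], 0.0], [[-0.005, 0, 0.00035], [0, 0, 0], 0.0]]}}

```text
t: 17.98
ee_pos: [0.4485, -0.034, 0.0287]
tool_rot: [0.025, -0.696, 0.717, 0.024]
wrist_force: [1.2, -4.1, -0.2]
grip_width: 0.0116
gripper_force: 78.3
```

{"op": "drive_tool", "data": {"commands": [[[-0.005, 0, 0.00035], [0, 0, 0], 0.0], [[-0.005, 0, 0.00035], [0, 0, 0], 0.0], [[-0.004, 0, 0.0003], [0, 0, 0], 0.0], [[-0.003, 0, 0], [0, 0, 0], 0.0], [[-0.003, 0, 0], [0, 0, 0], 0.0], [[-0.003, 0, 0], [0, 0, 0], 0.0], [[-0.002, 0, 0], [0, 0, 0], 0.0], [[0, 0, 0], [0, 0, 0], 0.0]]}}

```text
t: 18.65
ee_pos: [0.4491, -0.0099, 0.0294]
tool_rot: [0.025, -0.696, 0.717, 0.024]
wrist_force: [0.5, -5.7, -1.2]
grip_width: 0.0113
gripper_force: 78.2
```

{"op": "drive_tool", "data": {"commands": [[[-0.003, 0, 0], [0, 0, 0], 0.0], [[-0.003, 0, 0], [0, 0, 0], 0.0], [[-0.003, 0, 0], [0, 0, 0], 0.0], [[-0.003, 0, 0], [0, 0, 0], 0.0], [[-0.003, 0, 0], [0, 0, 0], 0.0], [[0, 0, 0], [0, 0, 0], 0.0]]}}

```text
t: 19.15
ee_pos: [0.4495, 0.0034, 0.0304]
tool_rot: [0.023, -0.696, 0.717, 0.023]
wrist_force: [1.0, -10.5, -1.9]
grip_width: 0.0115
gripper_force: 78.2
```

{"op": "drive_tool", "data": {"commands": [[[-0.003, 0, 0], [0, 0, 0], 0.0], [[-0.003, 0, 0], [0, 0, 0], 0.0], [[-0.002, 0, 0], [0, 0, 0], 0.0], [[0, 0, 0], [0, 0, 0], 0.0], [[0, 0, 0], [0, 0, 0], 0.0]]}}

```text
t: 19.57
ee_pos: [0.4497, 0.0102, 0.0308]
tool_rot: [0.022, -0.696, 0.718, 0.022]
wrist_force: [0.1, -12.7, -2.4]
grip_width: 0.0114
gripper_force: 78.2
```

Run:
```python
from h import *
s=observe();P=np.array(s['ee_pos']);print(s['t'],P.round(4),np.round(s['wrist_force'],2),np.round(s['tool_rot'],4))
a=cams.get_image("top");b=cams.get_image("scene");cv2.imwrite("pics/top5.png",a);cv2.imwrite("pics/scene5.png",b)
print(proj("scene",P+[.001,.032,.009]),proj("scene",[.4502,.043,.031]),proj("top",[.4502,.043,.031]))
s0=cv2.imread("pics/scene0.png")
W=np.zeros((600,800,3),np.uint8)
x,y=316,213
W[:400,:400]=cv2.resize(b[y:y+32,x:x+32],(400,400),interpolation=cv2.INTER_CUBIC)
W[:400,400:]=cv2.resize(s0[y:y+32,x:x+32],(400,400),interpolation=cv2.INTER_CUBIC)
W[400:,:]=cv2.resize(a[212:237,270:370],(800,200),interpolation=cv2.INTER_CUBIC)
cv2.imwrite("pics/H.png",W)
```

```text
19.5667 [0.4497 0.0102 0.0308] [  0.06 -12.72  -2.43] [ 0.0221 -0.6956  0.7178  0.0219]
[331.91764425 224.79560515] [331.88816043 226.69372326] [290.80511349 225.0146508 ]
```

View pics/H.png

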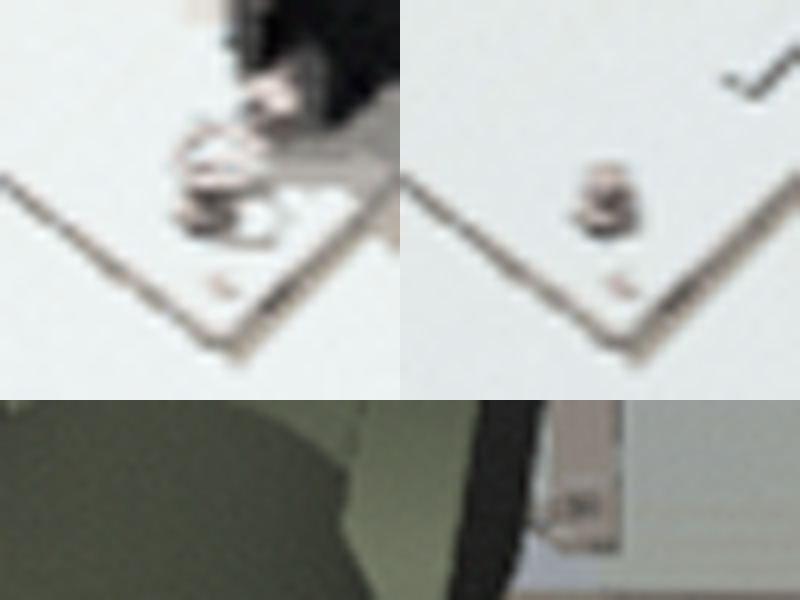

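Run:
```python
from h import *
for z in(.036,.038):print("eye",onz("scene",(333.3,225.3),z).round(4))
for v in((332.3,226.5),(332.2,226.8)):print("post",onz("scene",v,.031).round(4))
# hole in top now
print(onz("top",(270+578.5/8-.5,212+108.5/8-.5),.032).round(4))
```

```text
eye [0.448  0.0389 0.036 ]
eye [0.4472 0.04   0.038 ]
post [0.4497 0.0416 0.031 ]
post [0.4492 0.0427 0.031 ]
[ 0.4468 -0.0848  0.032 ]
```

{"op": "drive_tool", "data": {"commands": [[[-0.002, -0.0005, 0], [0, 0, 0.005], 0.0], [[-0.0015, -0.0005, 0], [0, 0, 0.005], 0.0], [[0, 0, 0.0008], [0, 0.0088, 0], 0.0], [[0, 0, 0.0008], [0, 0.0088, 0], 0.0], [[0, 0, 0.0008], [0, 0.0088, 0], 0.0], [[0, 0, 0], [0, 0, 0], 0.0], [[0, 0, 0], [0, 0, 0], 0.0]]}}

```text
t: 20.25
ee_pos: [0.4507, 0.0134, 0.0287]
tool_rot: [0.012, -0.692, 0.722, 0.012]
wrist_force: [0.7, -13.9, -2.0]
grip_width: 0.0113
gripper_force: 78.5
```

{"op": "drive_tool", "data": {"commands": [[[0, 0, 0.0008], [0, 0.0088, 0], 0.0], [[0, 0, 0.0008], [0, 0.0088, 0], 0.0], [[0, 0, 0], [0, 0, 0], 0.0]]}}

```text
t: 20.5
ee_pos: [0.4507, 0.0135, 0.0271]
tool_rot: [0.006, -0.692, 0.722, 0.006]
wrist_force: [0.8, -15.5, -1.2]
grip_width: 0.0114
gripper_force: 78.5
```

{"op": "drive_tool", "data": {"commands": [[[0, 0, 0.0008], [0, 0.008, 0], 0.0], [[0, 0, 0], [0, 0, 0], 0.0]]}}

```text
t: 20.67
ee_pos: [0.4507, 0.0135, 0.0263]
tool_rot: [0.003, -0.692, 0.722, 0.004]
wrist_force: [0.0, -15.2, -1.5]
grip_width: 0.0114
gripper_force: 78.6
```

{"op": "drive_tool", "data": {"commands": [[[0, 0, 0.0008], [0, 0.008, 0], 0.0], [[0, 0, 0.0008], [0, 0.008, 0], 0.0], [[0, 0, 0], [0, 0, 0], 0.0]]}}

```text
t: 20.92
ee_pos: [0.4507, 0.0135, 0.0248]
tool_rot: [-0.003, -0.692, 0.722, -0.002]
wrist_force: [-1.1, -14.9, -1.7]
grip_width: 0.0112
gripper_force: 78.6
```

{"op": "drive_tool", "data": {"commands": [[[0, 0, 0.0008], [0, 0.008, 0], 0.0], [[0, 0, 0.0008], [0, 0.008, 0], 0.0], [[0, 0, 0], [0, 0, 0], 0.0]]}}

```text
t: 21.17
ee_pos: [0.4506, 0.0135, 0.0232]
tool_rot: [-0.009, -0.692, 0.722, -0.008]
wrist_force: [-0.2, -14.9, -0.0]
grip_width: 0.0114
gripper_force: 78.6
```

{"op": "drive_tool", "data": {"commands": [[[0, 0, 0.0008], [0, 0.007, 0], 0.0], [[0, 0, 0.0008], [0, 0.007, 0], 0.0], [[0, 0, 0], [0, 0, 0], 0.0]]}}

```text
t: 21.42
ee_pos: [0.4508, 0.0134, 0.0218]
tool_rot: [-0.014, -0.692, 0.722, -0.013]
wrist_force: [0.9, -14.9, 1.0]
grip_width: 0.011
gripper_force: 78.8
```

{"op": "drive_tool", "data": {"commands": [[[0, 0, 0.0008], [0, 0.006, 0], 0.0], [[0, 0, 0], [0, 0, 0], 0.0]]}}

```text
t: 21.58
ee_pos: [0.451, 0.0133, 0.0212]
tool_rot: [-0.016, -0.692, 0.722, -0.015]
wrist_force: [-0.9, -15.0, 2.5]
grip_width: 0.0115
gripper_force: 79.0
```

{"op": "drive_tool", "data": {"commands": [[[0, 0, 0.0008], [0, 0.004, 0], 0.0], [[0, 0, 0], [0, 0, 0], 0.0]]}}

```text
t: 21.75
ee_pos: [0.451, 0.0132, 0.0209]
tool_rot: [-0.017, -0.692, 0.722, -0.016]
wrist_force: [-0.8, -16.2, 8.2]
grip_width: 0.0112
gripper_force: 79.6
```

{"op": "drive_tool", "data": {"commands": [[[0, 0, 0.0008], [0, 0.002, 0], 0.0], [[0, 0, 0], [0, 0, 0], 0.0]]}}

```text
t: 21.92
ee_pos: [0.4511, 0.0132, 0.0206]
tool_rot: [-0.018, -0.692, 0.722, -0.017]
wrist_force: [-3.0, -15.3, 14.5]
grip_width: 0.0115
gripper_force: 80.5
```

{"op": "drive_tool", "data": {"commands": [[[0, 0, -0.0012], [0, 0, 0], 0.0], [[0.001, 0, 0], [0, 0, 0], 0.0], [[0.001, 0, 0], [0, 0, 0], 0.0], [[0, 0, 0], [0, 0, 0], 0.0]]}}

```text
t: 22.25
ee_pos: [0.4509, 0.012, 0.0213]
tool_rot: [-0.017, -0.692, 0.721, -0.016]
wrist_force: [-1.7, -11.3, 5.9]
grip_width: 0.0115
gripper_force: 79.4
```

{"op": "drive_tool", "data": {"commands": [[[0.001, 0, 0], [0, 0, 0], 0.0], [[0.001, 0, 0], [0, 0, 0], 0.0], [[0, 0, 0], [0, 0, 0], 0.0]]}}

```text
t: 22.5
ee_pos: [0.4512, 0.01, 0.0215]
tool_rot: [-0.017, -0.692, 0.721, -0.016]
wrist_force: [-0.7, -12.1, 6.5]
grip_width: 0.0115
gripper_force: 79.4
```

{"op": "drive_tool", "data": {"commands": [[[0.0008, 0, 0], [0, 0, 0], 0.0], [[0.0008, 0, 0], [0, 0, 0], 0.0], [[0, 0, 0], [0, 0, 0], 0.0]]}}

```text
t: 22.75
ee_pos: [0.4512, 0.0084, 0.0215]
tool_rot: [-0.017, -0.692, 0.721, -0.016]
wrist_force: [-0.9, -12.0, 7.3]
grip_width: 0.0114
gripper_force: 79.4
```

{"op": "drive_tool", "data": {"commands": [[[0.0006, 0, 0], [0, 0, 0], 0.0], [[0, 0, 0], [0, 0, 0], 0.0]]}}

```text
t: 22.92
ee_pos: [0.4512, 0.0083, 0.0215]
tool_rot: [-0.016, -0.692, 0.721, -0.016]
wrist_force: [-0.4, -9.8, 5.7]
grip_width: 0.0114
gripper_force: 79.3
```

{"op": "drive_tool", "data": {"commands": [[[0.0006, 0, 0], [0, 0, 0], 0.0], [[0.0006, 0, 0], [0, 0, 0], 0.0], [[0, 0, 0], [0, 0, 0], 0.0]]}}

```text
t: 23.17
ee_pos: [0.4511, 0.0081, 0.0215]
tool_rot: [-0.015, -0.692, 0.721, -0.015]
wrist_force: [-0.3, -7.3, 7.0]
grip_width: 0.0113
gripper_force: 79.4
```

{"op": "drive_tool", "data": {"commands": [[[0.0007, 0, 0], [0, 0, 0], 0.0], [[0.0007, 0, 0], [0, 0, 0], 0.0], [[0.0007, 0, 0], [0, 0, 0], 0.0], [[0, 0, 0], [0, 0, 0], 0.0]]}}

```text
t: 23.5
ee_pos: [0.4511, 0.0079, 0.0215]
tool_rot: [-0.014, -0.693, 0.721, -0.014]
wrist_force: [1.3, -1.0, 5.2]
grip_width: 0.0115
gripper_force: 79.3
```

{"op": "drive_tool", "data": {"commands": [[[0, 0, 0], [0, 0, 0], 0.15], [[0, 0, 0], [0, 0, 0], 0.2], [[0, 0, 0], [0, 0, 0], 0.3], [[0, 0, 0], [0, 0, 0], 0.4], [[0, 0, 0], [0, 0, 0], 0.4], [[0, 0, 0], [0, 0, 0], 0.4], [[0, 0, -0.005], [0, 0, 0], 0.4], [[0, 0, -0.01], [0, 0, 0], 0.4], [[0, 0, -0.02], [0, 0, 0], 0.4], [[0, 0, -0.03], [0, 0, 0], 0.4], [[0, 0, -0.03], [0, 0, 0], 0.4], [[-0.03, 0, 0], [0, 0, 0], 0.4], [[-0.04, 0, 0], [0, 0, 0], 0.4], [[-0.04, 0, 0], [0, 0, 0], 0.4], [[-0.04, 0, 0], [0, 0, 0], 0.4], [[-0.04, 0, 0], [0, 0, 0], 0.4], [[-0.03, 0, 0], [0, 0, 0], 0.4], [[0, 0, 0], [0, 0, 0], 0.4]]}}

```text
t: 25.0
ee_pos: [0.4596, 0.236, 0.1072]
tool_rot: [-0.013, -0.695, 0.719, -0.013]
wrist_force: [-0.4, 0.1, 0.7]
grip_width: 0.0339
gripper_force: 0.0
```

Run:
```python
from h import *
s=observe();print(s['t'],np.round(s['ee_pos'],4),np.round(s['wrist_force'],2),s['grip_width'])
a=cams.get_image("top");b=cams.get_image("scene");cv2.imwrite("pics/top6.png",a)
W=np.zeros((600,800,3),np.uint8)
W[:300]=cv2.resize(a[205:243,284:384],(800,304),interpolation=cv2.INTER_CUBIC)[:300]
W[300:]=cv2.resize(b[185:245,315:395],(800,600),interpolation=cv2.INTER_CUBIC)[100:400] 
cv2.imwrite("pics/I.png",W)
for n in("top","scene"):
  for t in("hook_tip","lug_hole","eye","post"):
    r=finder.look_for(n,t);print(n,t,[(np.round(q['point'],3),round(q['p'],2)) for q in r[:1]])
# dark coil extent in top picture (grey row through the axis)
g=cv2.cvtColor(a,cv2.COLOR_BGR2GRAY);print(g[222:228,286:346].mean(0).round().astype(int).tolist())
```

```text
25.0 [0.4596 0.236  0.1072] [-0.44  0.08  0.68] 0.03393858615811597
top hook_tip [(array([ 0.445, -0.008,  0.033]), 0.51)]
top lug_hole [(array([ 0.532, -0.079,  0.044]), 0.83)]
top eye [(array([0.448, 0.018, 0.031]), 0.65)]
top post []
scene hook_tip []
scene lug_hole [(array([ 0.535, -0.079,  0.048]), 0.97)]
scene eye []
scene post []
[153, 146, 122, 112, 119, 109, 97, 99, 105, 116, 118, 119, 129, 124, 128, 128, 128, 129, 129, 131, 118, 79, 82, 96, 99, 86, 100, 115, 79, 101, 120, 85, 100, 117, 88, 87, 102, 97, 78, 115, 147, 141, 141, 141, 143, 144, 137, 122, 126, 132, 137, 143, 137, 125, 123, 115, 122, 126, 130, 141]
```

```bash
python3 -c "
from cell import env
print(env.hand_in())"
```

```text
the job is handed in; nothing more can be done
None
```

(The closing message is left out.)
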